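# Turn a closed gem case over onto the viewing rest

### The arm

A 7-joint arm with a two-finger parallel gripper is mounted at the origin on the work surface. World frame = base frame: x ahead of the robot, y to its left, z up, the work surface at z = 0. Lengths are in mm, angles in rad, forces in N, time in s.
With the tool pointing down it reaches from about 400 to 875 mm from the base axis. Payload 4.4 kg.
Tool frame: the origin (TCP) lies at the very end of the fingers, on their centre line; the grasp point (between the pads) lies 19 mm behind it; y points along the fingers, z is the direction in which the jaws open and shut, and the axes are right-handed (so a half turn about y gives the same grasp; the last joint's range is limited). The gripper opens to 85 mm and grips with 20 to 120 N. Pads are 22 mm wide; open, the fingers measure 114 mm over their backs; the gripper's body (76 mm by 85 mm) begins 54 mm behind the grasp point. The pads swing forward as they close: fully open they stand 13 mm farther back than shut.
Start: joints at [-1.199, 0.628, 0.038, 1.517, -0.027, 0.996, -0.02], TCP at [275.545, 588.721, 231.313] pointing down, gripper open.
Joint ranges: [-3.06, 3.06], [-0.37, 2.12], [-1.25, 1.32], [0.18, 2.47], [-1.1, 4.24], [0.23, 1.98], [-2.94, 2.94]. Speed limits (rad/s): [2.57, 2.57, 3.14, 3.14, 3.14, 3.14, 3.14].

### API

Orientations are given as [roll, pitch, yaw] about the fixed x, y, z axes, in that order (R = Rz(yaw) Ry(pitch) Rx(roll)).
In Python, from cell import read_state, get_image, finish_job gives the robot as it stands. The module is installed in compiled form; this text tells all that it offers.
- The arm moves only by the tool servo_tool, never from a script. Its argument "increments" is a list of rows, each an object of numbers: "dx", "dy", "dz": the shift along the world's x, y, z in cm; "ax", "ay", "az": the turn, a rotation vector about the world's x, y, z in rad; "claw": the closure, from -1 (fully open) to 1 (shut). A call has 1 to 8 rows; each row is the pose to reach, as a shift and turn from the pose commanded when the call began; what a row does not reach only later rows make up. A row lasts 1/12 s, in which the tool goes at most 41.7 mm and 7.16 degrees, less where a joint would pass 70% of its speed; a pose out of reach is approached as far as the arm can. A call with a gripper value outside its range is refused whole. The fingers move at their own pace and stop on an object; the grip force is fixed at half the most. Time passes only in rows, so rows that repeat a pose let the fingers close. It gives the time, the measured TCP pose, the force and the opening at its end, in the units of the state.
- read_state(): the state, without advancing time (a new reading comes with each control period).
- get_image(name): name is "scene" or "top" or "wrist"; returns a dict with "color" (384x512x3 uint8, red, green, blue), "fov_y" (degrees; the focal length in pixels is half the picture's height over the tangent of half this angle, whatever the lens; pixels are square), "cx", "cy" (the principal point, pixels), "R" (3x3) and "t" (3): a world point X has camera coordinates R X + t. Camera axes: x right, y down, z forward; pixel columns grow to the right and rows downward; lengths in mm; the calibration is good to about 2 mm. A picture is of the moment at which its call begins. There is no depth.
- finish_job(): hands the job in, once; it reports no verdict.
The state is a dict: "clock": time; "qpos": joint angles; "qd": joint speeds; "tau": joint torques, N m; "eef_pos": TCP position; "tool_rot": TCP orientation; "force": force on the tool from outside, world axes, zero at the start; "torque": the same for the moment, N m; "width": finger opening in mm.
Only numpy, scipy, OpenCV 4.12 (cv2) and the standard library are available. Lean on these libraries where they do the work, as an engineer would, in place of code of your own. Each camera call takes 0.05 s, during which the arm holds its last target.

### The job

The flat gem case lies lid-up on the sloping wooden rest, and its lid is only set on: pinch lid and base together, turn the case over and lay it lid-down, square, on the slope and ledge of the metal rest with the green face, so that the stone's back shows through the blue-rimmed base. The case must stay shut the whole time with the stone inside; let go of it at the end and leave the other things on the bench where they are.

Things in the scene. Friction and masses are not known exactly. Their poses are not given: they have to be found in the camera images.
- case_base: Base of the gem case: clear, blue rim. Closed case 76 (x) x 56 (y) x 22 (z), with gem 70 to 130 g; origin at the centre of the base's outer face, z through the case to the lid. At the start: base down on the wooden rest, +x edge against the ledge, x pointing down the slope, lid facing up and to the robot's right.
- case_lid: Lid: clear, white rim and skirt, 76 x 56; the skirt reaches down outside the base's walls to 6 above the base's outer face, 1.5 play all round. Only set on, no latch: it comes off when it faces down unless lid and base are pinched together across the 22 mm. Origin and axes coincide with the base's while shut.
- case_mid (a point): Middle of the closed case: 11 from the base's outer face along the base's z.
- gem: Red cut stone, 18 dia x 7, loose inside the case; origin at the centre of its flat side.
- wood_rest: Dark wooden rest, cork face. Fixed; foot 90 (x) x 70 (y) x 10, origin under its centre. A face 32 long, 64 wide slopes down 50 deg from level towards the rest's +x (the robot's right, give or take 23 deg) to a ledge square to it, 30 high; their corner is at x=30, z=50. Supports only the case's lowest 32 mm; the case's upper part stands free for a finger on either face.
- metal_rest: Aluminium viewing rest, green face; same shape. Fixed; foot 90 (x) x 70 (y) x 10, origin under its centre. A face 32 long, 64 wide slopes down 50 deg from level towards the rest's +x (the robot's left, give or take 23 deg) to a ledge square to it, 30 high; their corner is at x=30, z=50. Open above and behind, no side walls.
- metal_rest_home (a point): Where the middle of the case lies when it rests on the metal rest against slope and ledge: 38 up the slope from the corner and 11 off it; x=14, z=86 in the rest's frame. Axes as the rest's.
- polish_jar: Bystander: small jar with black cap, 48 dia x 60 tall; origin under its centre.
- bench_brush: Bystander: bench brush lying flat, 170 long.
- graver: Bystander: screwdriver-like graver lying flat, 150 long.
- loupe: Bystander: black eye loupe standing, 38 dia x 28 tall.
- bezel_ring: Bystander: brass bezel ring lying flat, 26 outside dia x 6.
- bead_cup: Bystander: white ceramic bowl, 70 dia x 30 tall.
Things that resemble listed ones, but are neither listed nor needed, are in the scene too. What is meant by the case_lid is not red or yellow, and is the smaller of those in its own colour.

How it is judged:
By the outcome, as a careful person would: the job done as asked, in the order asked, and still so for the second after the job is handed in, with the robot touching nothing.
It also fails if it takes over 40 s, if anything falls off the work surface, if the arm or the gripper's body presses on something with over 40 N, if the wrist force passes 120 N, or if a joint passes its speed limit or range.

## Working session

There is one attempt and no reset: what is moved stays moved. The work goes in short steps, Python scripts to look and compute and a tool call to move; the robot and the scene stay as the last step left them, time stands still between calls to the robot, and variables do not carry over. Pictures are saved under pics/ and viewed, and the job is handed in when it is done.

Besides the shell and the picture viewer there is one more tool, called after "Request:" as name([rows], argument=value, ...), one row to a line, values as JSON. servo_tool: Moves the arm, as the interface text tells. Its arguments: {"type":"object","properties":{"increments":{"type":"array","items":{"type":"object","properties":{"dx":{"type":"number"},"dy":{"type":"number"},"dz":{"type":"number"},"ax":{"type":"number"},"ay":{"type":"number"},"az":{"type":"number"},"claw":{"type":"number"}}}}},"required":["increments"]}

```bash
mkdir -p pics; cat > h.py <<'E'
import numpy as np, cv2
from cell import read_state, get_image, finish_job
def cap(n,f):
    im=get_image(n); cv2.imwrite('pics/'+f,cv2.cvtColor(im['color'],cv2.COLOR_RGB2BGR)); np.save('pics/'+f[:-4]+'.npy',im,allow_pickle=True); return im
def ld(f): return np.load('pics/'+f+'.npy',allow_pickle=True).item()
def foc(im): return im['color'].shape[0]/2/np.tan(np.radians(im['fov_y'])/2)
def proj(im,X):
    c=np.array(im['R'])@np.array(X,float)+np.array(im['t']); f=foc(im); return np.array([im['cx']+f*c[0]/c[2],im['cy']+f*c[1]/c[2]])
def ray(im,u,v):
    R=np.array(im['R']);f=foc(im); d=R.T@np.array([(u-im['cx'])/f,(v-im['cy'])/f,1]); return -R.T@np.array(im['t']),d/np.linalg.norm(d)
def onz(im,u,v,z):
    o,d=ray(im,u,v); return o+d*(z-o[2])/d[2]
def tri(a,b):
    (o1,d1),(o2,d2)=a,b
    s=np.linalg.lstsq(np.stack([d1,-d2],1),o2-o1,rcond=None)[0]
    p,q=o1+s[0]*d1,o2+s[1]*d2
    return (p+q)/2,np.linalg.norm(p-q)
E
python3 - <<'E'
from h import *
for n in ['scene','top','wrist']:
    im=cap(n,n+'0.png'); print(n,im['fov_y'],im['cx'],im['cy'],ray(im,256,192), im['color'].shape)
s=read_state(); print(s)
E
```

```text
scene 47.490128968591904 250.77555311285673 193.07560406901055 (array([1213.5678541 , -362.9662133 ,  847.97688068]), array([-0.60291751,  0.3522956 , -0.71580604])) (384, 512, 3)
top 54.00927034933929 254.21820884250224 192.19849821516365 (array([ 504.24106337,   -9.53971367, 1012.63782794]), array([ 0.07050437,  0.01044258, -0.99745681])) (384, 512, 3)
wrist 63.4834201682383 258.5682121717736 187.23206430864522 (array([212.18468387, 618.33925644, 372.93339972]), array([ 0.25879913, -0.1316588 , -0.95691639])) (384, 512, 3)
{'clock': 0.15, 'qpos': array([-1.19880543,  0.62913273,  0.03843349,  1.51808938, -0.027024  ,
        0.99630047, -0.0199819 ]), 'qd': array([ 0.00114066, -0.00297916,  0.00083654, -0.00197651, -0.00181103,
       -0.00099027,  0.00081571]), 'tau': array([ 9.36759425e-04, -5.63793862e+01,  1.22732263e+00, -1.93648517e+01,
        1.10072846e-02,  7.45929923e-03, -1.68199637e-05]), 'eef_pos': array([275.32556044, 588.31361992, 230.61631197]), 'tool_rot': array([-1.57220952e+00,  2.36260983e-05, -4.37772713e-01]), 'force': array([ 0.96527333, -0.00262403,  0.0308048 ]), 'torque': array([-0.0088545 ,  0.02529799,  0.02784743]), 'width': 85.27220460728385}
```

View images.

View pics/scene0.png

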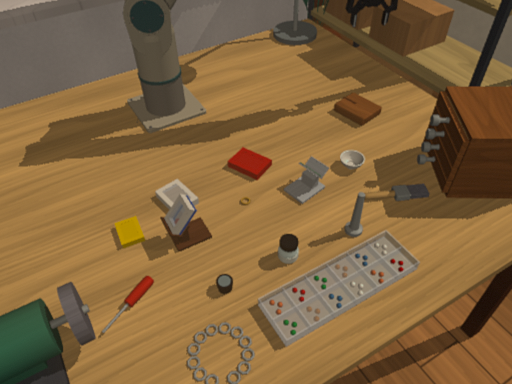

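View pics/top0.png

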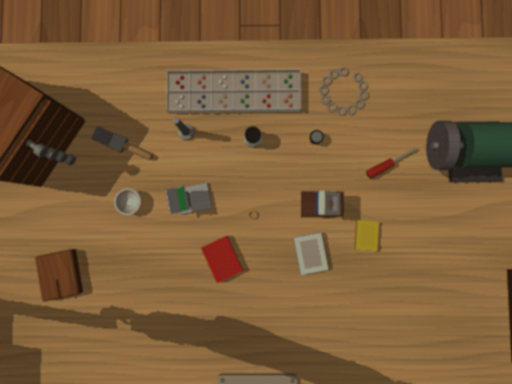

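View pics/wrist0.png

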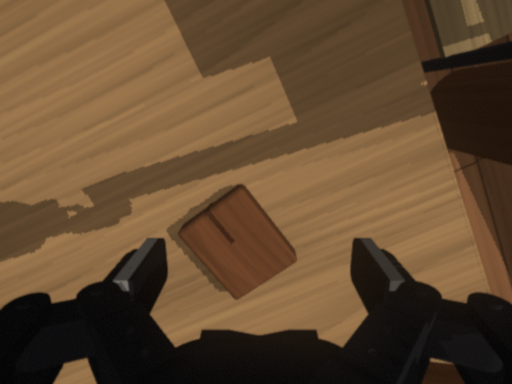

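```bash
python3 - <<'E'
from h import *
a=cv2.imread('pics/scene0.png');b=cv2.imread('pics/top0.png')
def cr(i,x,y,w,h,k): return cv2.resize(i[y:y+h,x:x+w],None,fx=k,fy=k,interpolation=cv2.INTER_CUBIC)
cv2.imwrite('pics/c1.png',np.hstack([cr(a,150,175,70,80,5),cr(a,275,145,70,80,5)]))
cv2.imwrite('pics/c2.png',np.hstack([cr(b,290,180,66,50,6),cr(b,160,175,66,50,6)]))
E
```

```text
(no output)
```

View pics/c1.png

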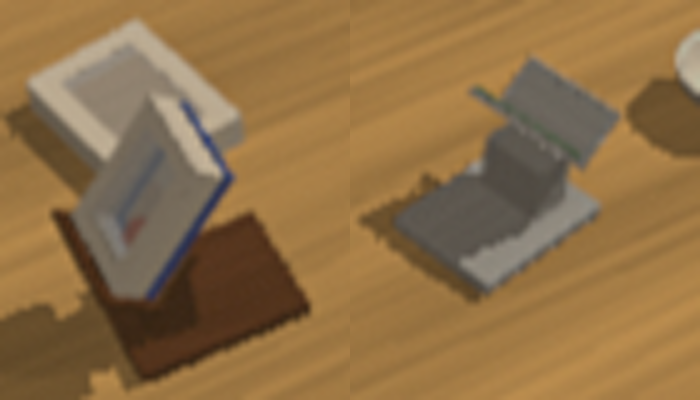

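View pics/c2.png

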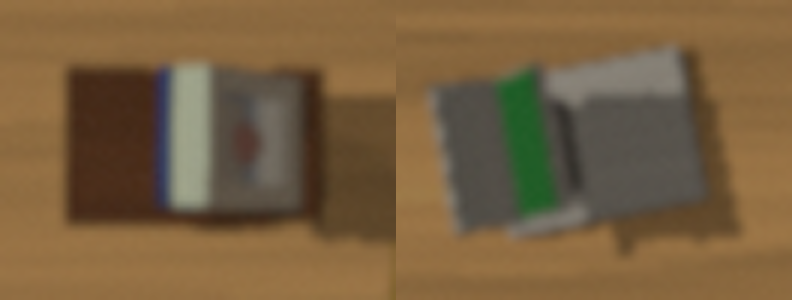

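```bash
python3 - <<'E'
from h import *
im=ld('top0')
P=lambda x,y,ox,oy:onz(im,ox+x/6-.4,oy+y/6-.4,10).round(1)
print('wood',[P(x,y,290,180) for x,y in [(69,66),(69,218),(322,70),(320,210)]])
print('metal',[P(x-396,y,160,175) for x,y in [(432,92),(462,232),(682,48),(708,200)]])
E
```

```text
wood [array([ 578.1, -119.2,   10. ]), array([ 510.8, -118.3,   10. ]), array([ 575.7, -231.1,   10. ]), array([ 513.7, -228.9,   10. ])]
metal [array([582.1, 243.1,  10. ]), array([519.6, 229. ,  10. ]), array([601.1, 131.3,  10. ]), array([533.3, 119.5,  10. ])]
```

Request:
servo_tool([
  {"dx": 2.5,"dy": -3,"az": 0.05},
  {"dx": 5,"dy": -6,"az": 0.1},
  {"dx": 7.5,"dy": -9,"az": 0.16},
  {"dx": 10,"dy": -12,"az": 0.22},
  {"dx": 12.5,"dy": -15,"az": 0.28},
  {"dx": 15,"dy": -18,"az": 0.34},
  {"dx": 17.5,"dy": -21,"az": 0.4},
  {"dx": 20,"dy": -24,"az": 0.438},
])

```text
invalid input at $.increments[0]: expected keys dx, dy, dz, ax, ay, az, claw
```

Request:
servo_tool([
  {"dx": 2,"dy": -3.5},
  {"dx": 4,"dy": -7},
  {"dx": 4.5,"dy": -11},
  {"dx": 4.5,"dy": -14.5},
  {"dx": 4.5,"dy": -17.5},
  {"dx": 4.5,"dy": -17.8},
  {"dx": 4.5,"dy": -17.8},
])

```text
invalid input at $.increments[0]: expected keys dx, dy, dz, ax, ay, az, claw
```

```bash
python3 - <<'E'
from h import *
im=cap('wrist','w1.png'); s=read_state(); print(s['clock'],s['qpos'].round(3),s['eef_pos'],s['tool_rot'],s['force'])
E
```

```text
0.2 [-1.199  0.629  0.038  1.518 -0.027  0.996 -0.02 ] [275.36834428 588.38536669 230.73011597] [-1.57197363e+00  3.40572655e-05 -4.37785670e-01] [ 0.74926424 -0.60008351  0.67075235]
```

View pics/w1.png

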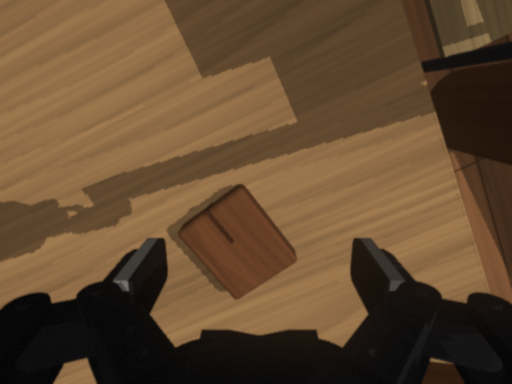

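Request:
servo_tool([
  {"dx": 2.5,"dy": -3,"dz": 0,"ax": 0,"ay": 0,"az": 0.05,"claw": -1},
  {"dx": 5,"dy": -6,"dz": 0,"ax": 0,"ay": 0,"az": 0.1,"claw": -1},
  {"dx": 7.5,"dy": -9,"dz": 0,"ax": 0,"ay": 0,"az": 0.16,"claw": -1},
  {"dx": 10,"dy": -12,"dz": 0,"ax": 0,"ay": 0,"az": 0.22,"claw": -1},
  {"dx": 12.5,"dy": -15,"dz": 0,"ax": 0,"ay": 0,"az": 0.28,"claw": -1},
  {"dx": 15,"dy": -18,"dz": 0,"ax": 0,"ay": 0,"az": 0.34,"claw": -1},
  {"dx": 17.5,"dy": -21,"dz": 0,"ax": 0,"ay": 0,"az": 0.4,"claw": -1},
  {"dx": 20,"dy": -24,"dz": 0,"ax": 0,"ay": 0,"az": 0.438,"claw": -1},
])

```text
clock: 0.87
eef_pos: [476.5, 347.0, 231.3]
tool_rot: [-1.571, 0.0, 0.003]
force: [0.8, -0.0, 0.2]
width: 85.4
```

Request:
servo_tool([
  {"dx": 2,"dy": -3.5,"dz": 0,"ax": 0,"ay": 0,"az": 0,"claw": -1},
  {"dx": 4,"dy": -7,"dz": 0,"ax": 0,"ay": 0,"az": 0,"claw": -1},
  {"dx": 4.5,"dy": -11,"dz": 0,"ax": 0,"ay": 0,"az": 0,"claw": -1},
  {"dx": 4.5,"dy": -14.5,"dz": 0,"ax": 0,"ay": 0,"az": 0,"claw": -1},
  {"dx": 4.5,"dy": -17.5,"dz": 0,"ax": 0,"ay": 0,"az": 0,"claw": -1},
  {"dx": 4.5,"dy": -17.8,"dz": 0,"ax": 0,"ay": 0,"az": 0,"claw": -1},
  {"dx": 4.5,"dy": -17.8,"dz": 0,"ax": 0,"ay": 0,"az": 0,"claw": -1},
])

```text
clock: 1.45
eef_pos: [520.8, 167.9, 231.4]
tool_rot: [-1.572, 0.0, -0.005]
force: [0.5, 1.2, -0.3]
width: 85.2
```

```bash
python3 - <<'E'
from h import *
im=cap('wrist','w2.png'); s=read_state(); print(s['clock'],s['qpos'].round(3),s['eef_pos'],s['tool_rot'],s['force'])
E
```

```text
1.5 [-0.314  0.481 -0.078  1.804  0.047  0.858  1.155] [520.6883294  170.4491354  231.45109771] [-1.57024296e+00 -1.19924007e-04 -1.47070485e-03] [-0.48947506  0.71191404  0.22255009]
```

View pics/w2.png

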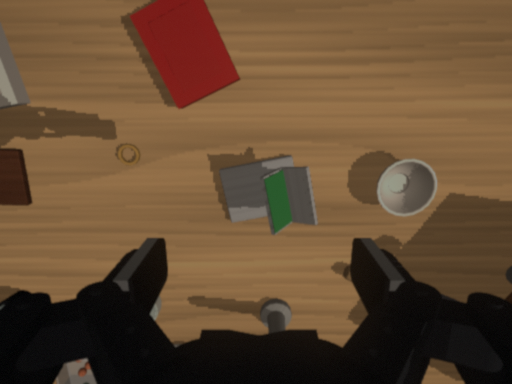

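```bash
python3 - <<'E'
from h import *
b=cv2.imread('pics/w2.png')
cv2.imwrite('pics/c3.png',cv2.resize(b[145:245,205:325],None,fx=6,fy=6,interpolation=cv2.INTER_CUBIC))
E
```

```text
(no output)
```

View pics/c3.png

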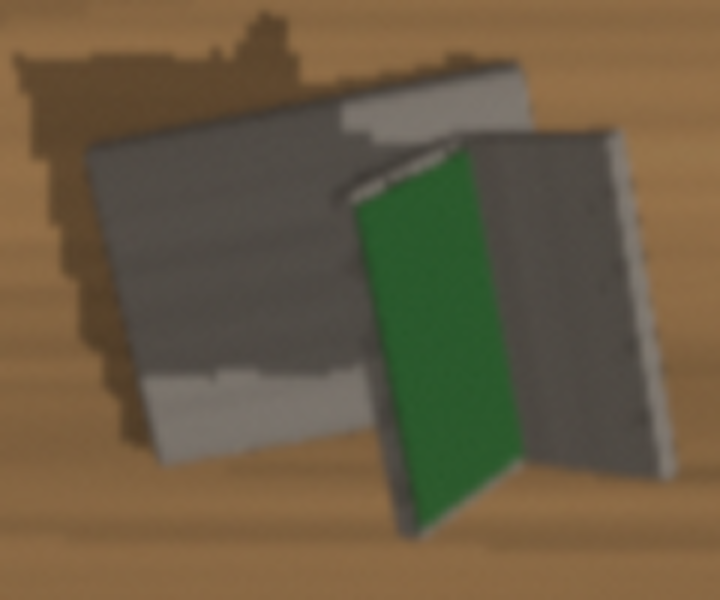

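```bash
cat >> h.py <<'E'
from scipy.optimize import least_squares
C5,S5=np.cos(np.radians(50)),np.sin(np.radians(50))
def fit(obs,p0):  # obs: (im,u,v,X)
    def Xw(p,X):
        c,s=np.cos(p[2]),np.sin(p[2]); return np.array([p[0]+c*X[0]-s*X[1],p[1]+s*X[0]+c*X[1],X[2]])
    f=lambda p:np.concatenate([(proj(o[0],Xw(p,o[3]))-np.array(o[1:3])) for o in obs])
    r=least_squares(f,p0,x_scale=[10,10,.1]); return r.x,f(r.x).reshape(-1,2)
E
python3 - <<'E'
from h import *
im=ld('w2')
pts=[(357,205,(9.4,32,74.5)),(468,148,(30,32,50)),(523,460,(30,-32,50)),(417,533,(9.4,-32,74.5)),
(88,150,(-45,35,10)),(520,66,(45,35,10)),(163,465,(-45,-35,10)),(609,133,(53,32,69.3)),(660,477,(53,-32,69.3))]
obs=[(im,205+u/6-.4,145+v/6-.4,X) for u,v,X in pts]
p,r=fit(obs,[560,170,1.73]);print(p,np.degrees(p[2]));print(r.round(1))
p,r=fit(obs[:4],[560,170,1.73]);print(p,np.degrees(p[2]));print(r.round(1))
E
```

```text
[559.11646553 169.93283895   1.76083798] 100.88858446341075
[[-0.5 -2.1]
 [-0.3 -1.8]
 [ 0.4  1. ]
 [ 1.1  1.3]
 [-1.4  0.1]
 [ 0.6 -0.2]
 [-1.2  0.8]
 [ 0.2  0.4]
 [ 0.9  1.2]]
[559.51569553 169.72361259   1.75149475] 100.3532568321897
[[-0.4 -1.7]
 [-0.2 -1.3]
 [-0.   1.6]
 [ 0.6  1.8]]
```

Request:
servo_tool([
  {"dx": 0,"dy": -3,"dz": 0,"ax": 0,"ay": 0,"az": 0,"claw": -1},
  {"dx": 0,"dy": -7,"dz": 0,"ax": 0,"ay": 0,"az": 0,"claw": -1},
  {"dx": 0,"dy": -11,"dz": 0,"ax": 0,"ay": 0,"az": 0,"claw": -1},
  {"dx": 0,"dy": -15,"dz": 0,"ax": 0,"ay": 0,"az": 0,"claw": -1},
  {"dx": 0,"dy": -19,"dz": 0,"ax": 0,"ay": 0,"az": 0,"claw": -1},
  {"dx": 0,"dy": -23,"dz": 0,"ax": 0,"ay": 0,"az": 0,"claw": -1},
  {"dx": 0,"dy": -27,"dz": 0,"ax": 0,"ay": 0,"az": 0,"claw": -1},
  {"dx": 0,"dy": -30,"dz": 0,"ax": 0,"ay": 0,"az": 0,"claw": -1},
])

```text
clock: 2.17
eef_pos: [521.2, -130.9, 231.4]
tool_rot: [-1.571, -0.001, 0.001]
force: [-0.6, -0.1, 0.3]
width: 85.4
```

Request:
servo_tool([
  {"dx": 0,"dy": -2.5,"dz": 0,"ax": 0,"ay": 0,"az": 0,"claw": -1},
  {"dx": 0,"dy": -3,"dz": 0,"ax": 0,"ay": 0,"az": 0,"claw": -1},
  {"dx": 0,"dy": -3,"dz": 0,"ax": 0,"ay": 0,"az": 0,"claw": -1},
])

```text
clock: 2.42
eef_pos: [521.3, -159.7, 231.1]
tool_rot: [-1.571, -0.0, -0.001]
force: [-0.7, 0.3, 0.5]
width: 85.6
```

```bash
python3 - <<'E'
from h import *
im=cap('wrist','w3.png'); s=read_state(); print(s['clock'],s['qpos'].round(3),s['eef_pos'],s['tool_rot'],s['force'])
E
```

```text
2.4667 [ 0.28   0.477 -0.054  1.813  0.031  0.853  1.784] [ 521.31183032 -157.66760325  231.10552799] [-1.56948511e+00 -2.29448068e-04  1.44067696e-03] [ 0.44043106  0.07825414 -0.29990407]
```

View pics/w3.png

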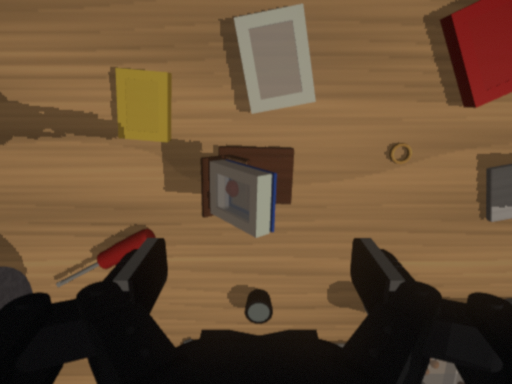

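```bash
python3 - <<'E'
from h import *
b=cv2.imread('pics/w3.png')
cv2.imwrite('pics/c4.png',cv2.resize(b[140:245,190:310],None,fx=6,fy=6,interpolation=cv2.INTER_CUBIC))
E
```

```text
(no output)
```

View pics/c4.png

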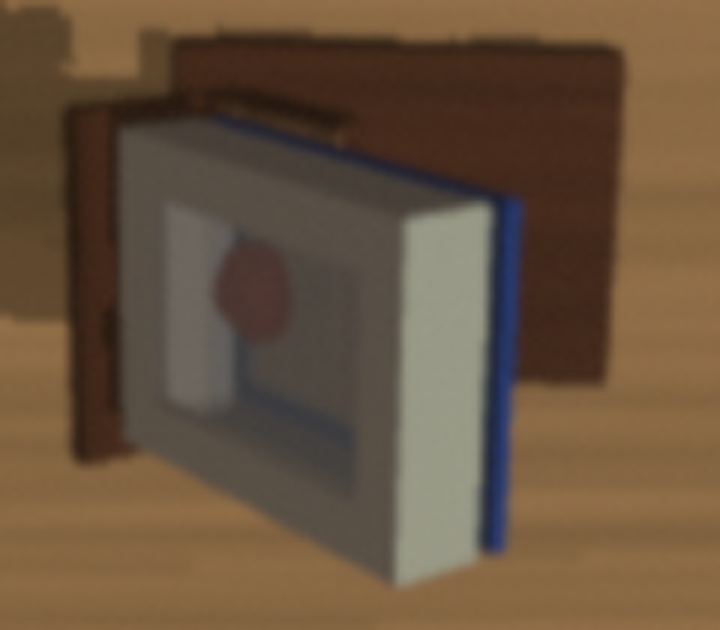

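```bash
python3 - <<'E'
from h import *
im=ld('w3')
A=lambda s,h,y:(30-s*C5+h*S5,y,50+s*S5+h*C5)
foot=[(175,38,(45,-35,10)),(622,50,(-45,-35,10)),(605,383,(-45,35,10)),(72,105,(53,-32,69.3)),(80,460,(53,32,69.3))]
case=[(402,217,A(76,22,-28)),(398,585,A(76,22,28)),(120,130,A(0,22,-28)),(130,443,A(0,22,28)),(520,200,A(75,0,-27)),(503,550,A(75,0,27))]
mk=lambda l:[(im,190+u/6-.4,140+v/6-.4,X) for u,v,X in l]
for l in (foot,case,foot+case):
    p,r=fit(mk(l),[545,-164,-1.58]);print(p,np.degrees(p[2]));print(r.round(1))
E
```

```text
[ 541.00897156 -163.66411447   -1.60381157] -91.8916342324166
[[-1.3 -0.7]
 [ 0.8 -0.2]
 [ 0.1  0.6]
 [ 0.3 -0.3]
 [ 0.1  0.8]]
[ 541.8286556  -162.97044125   -1.59117333] -91.16751654100673
[[ 0.7  0.3]
 [ 0.3  0.5]
 [-0.3  0. ]
 [-0.7 -0.3]
 [-0.5  0.5]
 [ 0.3 -1.3]]
[ 541.51545661 -163.21902591   -1.59900221] -91.61607818835625
[[-1.  -0. ]
 [ 1.1 -0. ]
 [ 0.6  0.8]
 [ 0.6  0.4]
 [ 0.7  1.5]
 [ 0.7 -0. ]
 [-0.3  0.2]
 [-0.4 -0.6]
 [-1.1 -0.9]
 [-0.6  0.3]
 [-0.2 -1.4]]
```

```bash
python3 - <<'E'
from h import *
from scipy.spatial.transform import Rotation as R
d=np.radians
W=R.from_euler('z',d(-1.5))*R.from_euler('x',d(-40)); M=R.from_euler('z',d(10.6))*R.from_euler('x',d(40))
R0=R.from_euler('x',d(-90))
print(W.as_rotvec().round(4),(M*W.inv()).as_rotvec().round(4))
print((W*R0).as_euler('xyz').round(3),(M*R0).as_euler('xyz').round(3))
E
```

```text
[-0.6981  0.0091 -0.0251] [1.3941 0.1109 0.1757]
[-2.269  0.    -0.026] [-0.873  0.     0.185]
```

Request:
servo_tool([
  {"dx": 0.5,"dy": 0.6,"dz": 0,"ax": -0.1,"ay": 0,"az": 0,"claw": -1},
  {"dx": 1,"dy": 1.2,"dz": 0,"ax": -0.2,"ay": 0,"az": 0,"claw": -1},
  {"dx": 1.6,"dy": 1.8,"dz": 0,"ax": -0.3,"ay": 0,"az": 0,"claw": -1},
  {"dx": 2.2,"dy": 2.4,"dz": 0,"ax": -0.42,"ay": 0,"az": 0,"claw": -1},
  {"dx": 2.2,"dy": 3,"dz": 0,"ax": -0.53,"ay": 0,"az": 0,"claw": -1},
  {"dx": 2.2,"dy": 3.4,"dz": 0,"ax": -0.64,"ay": 0.01,"az": -0.024,"claw": -1},
  {"dx": 2.2,"dy": 3.4,"dz": 0,"ax": -0.698,"ay": 0.009,"az": -0.025,"claw": -1},
  {"dx": 2.2,"dy": 3.4,"dz": 0,"ax": -0.698,"ay": 0.009,"az": -0.025,"claw": -1},
])

```text
clock: 3.13
eef_pos: [543.6, -116.7, 228.1]
tool_rot: [-2.268, 0.004, -0.012]
force: [0.1, 1.0, -0.2]
width: 85.4
```

```bash
python3 - <<'E'
from h import *
s=read_state(); print(s['clock'],s['qpos'].round(3),s['eef_pos'],s['tool_rot'],s['force'])
E
```

```text
3.1333 [-0.462  0.632  0.336  1.869  0.627  0.92   0.936] [ 543.58146941 -116.71005432  228.10340291] [-2.26767682  0.00425643 -0.01225603] [ 0.08823227  0.96193914 -0.1585087 ]
```

Request:
servo_tool([
  {"dx": 0,"dy": 0,"dz": -1,"ax": 0,"ay": 0,"az": 0,"claw": -0.6},
  {"dx": 0,"dy": 0,"dz": -3,"ax": 0,"ay": 0,"az": 0,"claw": -0.3},
  {"dx": 0,"dy": 0,"dz": -4,"ax": 0,"ay": 0,"az": 0,"claw": -0.3},
  {"dx": 0,"dy": 0,"dz": -5,"ax": 0,"ay": 0,"az": 0,"claw": -0.3},
  {"dx": 0,"dy": 0,"dz": -5,"ax": 0,"ay": 0,"az": 0,"claw": -0.3},
  {"dx": 0,"dy": 0,"dz": -5,"ax": 0,"ay": 0,"az": 0,"claw": -0.3},
])

```text
clock: 3.63
eef_pos: [542.2, -126.1, 181.3]
tool_rot: [-2.269, 0.001, -0.027]
force: [-0.1, -0.4, 0.3]
width: 55.5
```

```bash
python3 - <<'E'
from h import *
im=cap('wrist','w4.png'); im=cap('scene','s4.png')
s=read_state(); print(s['clock'],s['qpos'].round(3),s['eef_pos'],s['tool_rot'],s['force'],s['width'])
a=cv2.imread('pics/w4.png');b=cv2.imread('pics/s4.png')
cv2.imwrite('pics/c5.png',np.hstack([cv2.resize(a,(400,300)),b[120:270,130:330].repeat(2,0).repeat(2,1)]))
E
```

```text
3.7333 [-0.451  0.707  0.347  1.901  0.649  0.825  0.867] [ 542.8117504  -125.87056831  181.98252602] [-2.26853407e+00 -1.07987563e-03 -2.69849079e-02] [ 0.72483117 -0.38428714  0.50929533] 55.828428306801676
```

View pics/c5.png

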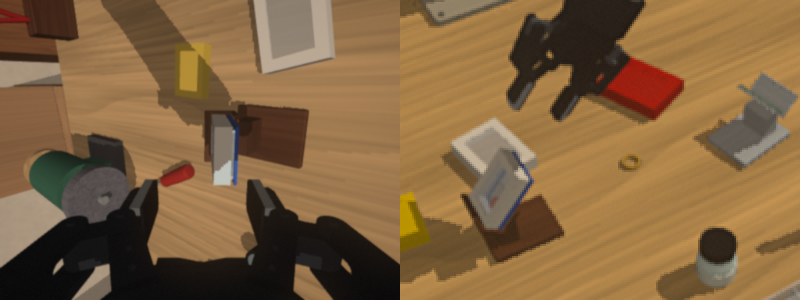

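```bash
python3 - <<'E'
from h import *
b=cv2.imread('pics/w4.png')
cv2.imwrite('pics/c6.png',cv2.resize(b[130:245,250:400],None,fx=5,fy=5,interpolation=cv2.INTER_CUBIC))
E
```

```text
(no output)
```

View pics/c6.png

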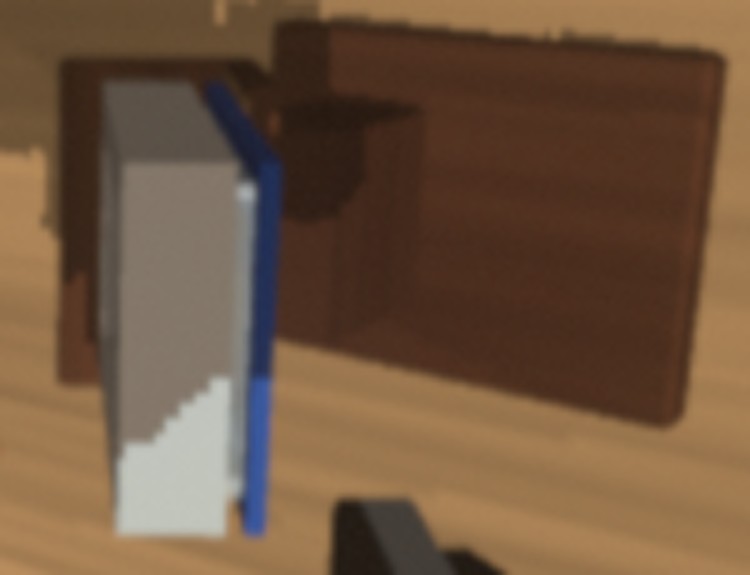

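```bash
python3 - <<'E'
from h import *
im=ld('w4')
A=lambda s,h,y:(30-s*C5+h*S5,y,50+s*S5+h*C5)
case=[(120,162,A(76,22,-28)),(117,535,A(76,22,28)),(240,162,A(76,6,-28)),(225,537,A(76,6,28)),(280,162,A(76,0,-28)),(263,535,A(76,0,28)),(104,85,A(0,22,-28))]
foot=[(722,52,(-45,-35,10)),(672,428,(-45,35,10)),(62,60,(53,-32,69.3)),(60,382,(53,32,69.3))]
mk=lambda l:[(im,250+u/5-.4,130+v/5-.4,X) for u,v,X in l]
for l in (case,foot,foot+case):
    p,r=fit(mk(l),[545,-164,-1.58]);print(p,np.degrees(p[2]));print(r.round(1).tolist())
E
```

```text
[ 541.7049759  -163.28209111   -1.59613324] -91.4516980319097
[[0.3, 0.2], [-0.0, 0.2], [-0.5, 0.1], [0.0, -0.3], [0.2, 0.1], [0.5, 0.1], [-0.5, -0.5]]
[ 540.79971626 -162.51251895   -1.59839464] -91.58126708940172
[[-0.5, -0.1], [0.4, 0.7], [-0.1, -0.9], [0.1, 0.5]]
[ 541.43311636 -163.03272944   -1.59784652] -91.54986179512159
[[-1.2, 0.5], [-0.2, 1.2], [-0.5, -0.2], [-0.3, 1.0], [0.6, -0.2], [0.2, -0.1], [-0.2, -0.2], [0.2, -0.5], [0.5, -0.2], [0.8, -0.1], [-0.2, -0.9]]
```

Request:
servo_tool([
  {"dx": 0,"dy": -0.05,"dz": -1.7,"ax": 0,"ay": 0,"az": 0,"claw": -0.3},
  {"dx": 0,"dy": -0.05,"dz": -3.4,"ax": 0,"ay": 0,"az": 0,"claw": -0.3},
  {"dx": 0,"dy": -1,"dz": -4.5,"ax": 0,"ay": 0,"az": 0,"claw": -0.3},
  {"dx": -0.1,"dy": -2,"dz": -5.7,"ax": 0,"ay": 0,"az": 0,"claw": -0.3},
  {"dx": -0.1,"dy": -3,"dz": -6.9,"ax": 0,"ay": 0,"az": 0,"claw": -0.3},
  {"dx": -0.1,"dy": -4,"dz": -8.1,"ax": 0,"ay": 0,"az": 0,"claw": -0.3},
  {"dx": -0.1,"dy": -5.2,"dz": -9.5,"ax": 0,"ay": 0,"az": 0,"claw": -0.3},
  {"dx": -0.1,"dy": -5.2,"dz": -9.5,"ax": 0,"ay": 0,"az": 0,"claw": -0.3},
])

```text
clock: 4.4
eef_pos: [540.2, -179.8, 85.7]
tool_rot: [-2.271, 0.002, -0.029]
force: [-0.9, -0.8, 0.5]
width: 55.3
```

```bash
python3 - <<'E'
from h import *
im=cap('wrist','w5.png'); im=cap('scene','s5.png')
s=read_state(); print(s['clock'],s['qpos'].round(3),s['eef_pos'],s['tool_rot'],s['force'],s['width'])
a=cv2.imread('pics/w5.png');b=cv2.imread('pics/s5.png')
cv2.imwrite('pics/c7.png',np.hstack([cv2.resize(a,(400,300)),b[140:260,120:280].repeat(2.5,0).repeat(2.5,1) if 0 else cv2.resize(b[140:260,120:280],(400,300))]))
E
```

```text
4.5 [-0.392  0.88   0.403  1.956  0.744  0.585  0.758] [ 541.64316914 -177.51847421   86.79025689] [-2.26907144e+00 -1.83119665e-04 -2.66698814e-02] [ 0.39721739  0.28247069 -0.48036363] 55.511448756229505
```

View pics/c7.png

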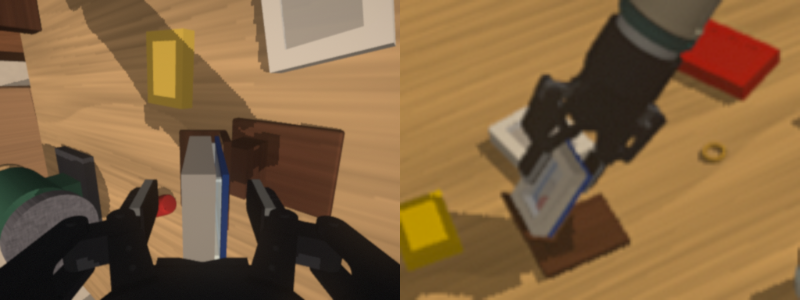

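Request:
servo_tool([
  {"dx": 0,"dy": 0,"dz": 0,"ax": 0,"ay": 0,"az": 0,"claw": 0.2},
  {"dx": 0,"dy": 0,"dz": 0,"ax": 0,"ay": 0,"az": 0,"claw": 0.4},
  {"dx": 0,"dy": 0,"dz": 0,"ax": 0,"ay": 0,"az": 0,"claw": 0.5},
  {"dx": 0,"dy": 0,"dz": 0,"ax": 0,"ay": 0,"az": 0,"claw": 0.6},
  {"dx": 0,"dy": 0,"dz": 0,"ax": 0,"ay": 0,"az": 0,"claw": 1},
  {"dx": 0,"dy": 0,"dz": 0,"ax": 0,"ay": 0,"az": 0,"claw": 1},
  {"dx": 0,"dy": 0,"dz": 0,"ax": 0,"ay": 0,"az": 0,"claw": 1},
])

```text
clock: 5.08
eef_pos: [542.4, -176.7, 87.5]
tool_rot: [-2.269, -0.002, -0.025]
force: [-0.8, 2.6, 5.9]
width: 21.3
```

```bash
python3 - <<'E'
from h import *
im=cap('wrist','w6.png'); im=cap('scene','s6.png')
s=read_state(); print(s['clock'],s['eef_pos'],s['tool_rot'],s['force'],s['width'])
a=cv2.imread('pics/w6.png');b=cv2.imread('pics/s6.png')
cv2.imwrite('pics/c8.png',np.hstack([cv2.resize(a,(400,300)),cv2.resize(b[140:260,120:280],(400,300))]))
E
```

```text
5.1833 [ 542.40391063 -176.68002397   87.46703858] [-2.26891497e+00 -1.69320978e-03 -2.50631535e-02] [-0.67197299  2.71361142  5.63934942] 21.257044603998015
```

View pics/c8.png

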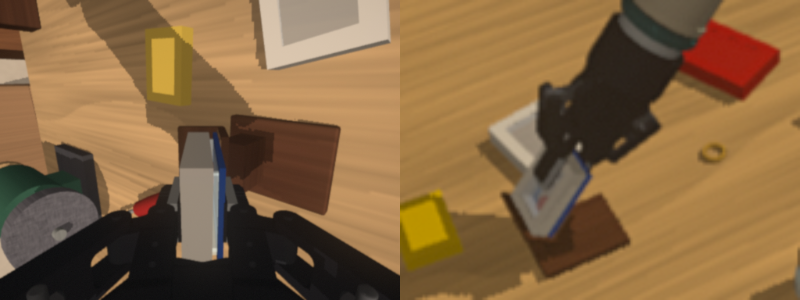

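Request:
servo_tool([
  {"dx": 0,"dy": 0,"dz": 0.3,"ax": 0,"ay": 0,"az": 0,"claw": 1},
  {"dx": 0,"dy": 0,"dz": 0.8,"ax": 0,"ay": 0,"az": 0,"claw": 1},
  {"dx": 0,"dy": 0,"dz": 1.8,"ax": 0,"ay": 0,"az": 0,"claw": 1},
  {"dx": 0,"dy": 0,"dz": 3.4,"ax": 0,"ay": 0,"az": 0,"claw": 1},
  {"dx": 0,"dy": 0,"dz": 5.4,"ax": 0,"ay": 0,"az": 0,"claw": 1},
  {"dx": 0,"dy": 0.5,"dz": 7.8,"ax": 0,"ay": 0,"az": 0,"claw": 1},
  {"dx": 0,"dy": 1.5,"dz": 10.4,"ax": 0,"ay": 0,"az": 0,"claw": 1},
  {"dx": 0,"dy": 3,"dz": 13,"ax": 0,"ay": 0,"az": 0,"claw": 1},
])

```text
clock: 5.85
eef_pos: [540.3, -148.6, 218.5]
tool_rot: [-2.27, 0.001, -0.029]
force: [0.6, -0.2, -0.8]
width: 21.1
```

```bash
python3 - <<'E'
from h import *
im=cap('wrist','w7.png'); im=cap('scene','s7.png')
s=read_state(); print(s['clock'],s['qpos'].round(2),s['eef_pos'],s['tool_rot'],s['force'],s['width'])
a=cv2.imread('pics/w7.png');b=cv2.imread('pics/s7.png')
cv2.imwrite('pics/c9.png',np.hstack([cv2.resize(a,(400,300)),cv2.resize(b[80:230,120:320],(400,300))]))
E
```

```text
5.95 [-0.42  0.64  0.35  1.89  0.65  0.87  0.93] [ 544.2615417  -144.98834541  220.0794847 ] [-2.26522232 -0.00763144 -0.0229422 ] [ 0.12002653  0.43700707 -1.01790308] 20.851967224043833
```

View pics/c9.png

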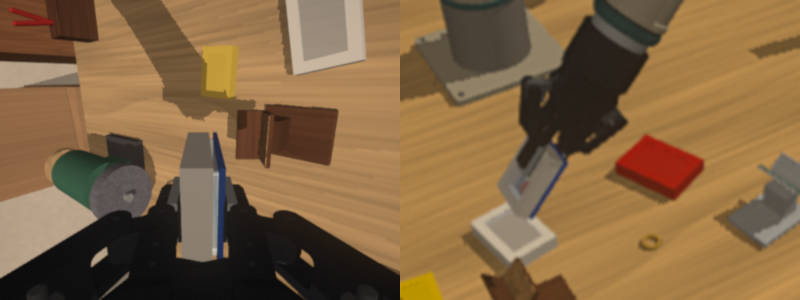

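Request:
servo_tool([
  {"dx": 0.1,"dy": 1.2,"dz": 0.3,"ax": 0.04,"ay": 0.003,"az": 0.005,"claw": 1},
  {"dx": 0.2,"dy": 3,"dz": 0.6,"ax": 0.12,"ay": 0.01,"az": 0.015,"claw": 1},
  {"dx": 0.3,"dy": 5,"dz": 1,"ax": 0.21,"ay": 0.017,"az": 0.027,"claw": 1},
  {"dx": 0.4,"dy": 7.2,"dz": 1,"ax": 0.31,"ay": 0.025,"az": 0.039,"claw": 1},
  {"dx": 0.5,"dy": 9.4,"dz": 1,"ax": 0.41,"ay": 0.033,"az": 0.052,"claw": 1},
  {"dx": 0.6,"dy": 11.8,"dz": 1,"ax": 0.51,"ay": 0.041,"az": 0.064,"claw": 1},
  {"dx": 0.7,"dy": 14.2,"dz": 1,"ax": 0.61,"ay": 0.049,"az": 0.077,"claw": 1},
  {"dx": 0.8,"dy": 16.5,"dz": 1,"ax": 0.697,"ay": 0.055,"az": 0.088,"claw": 1},
])

```text
clock: 6.62
eef_pos: [549.3, 17.6, 227.0]
tool_rot: [-1.567, 0.037, 0.079]
force: [-1.3, -1.1, -1.9]
width: 21.7
```

```bash
python3 - <<'E'
from h import *
s=read_state(); print(s['clock'],s['qpos'].round(2),s['eef_pos'],s['tool_rot'],s['force'],s['width'])
E
```

```text
6.6167 [-0.03  0.51 -0.08  1.77  0.04  0.9   1.53] [549.34707029  17.58020964 227.00326483] [-1.5667628   0.03715009  0.07900046] [-1.3068066  -1.09748649 -1.91697652] 21.738781116513774
```

Request:
servo_tool([
  {"dx": 0.1,"dy": 2.2,"dz": 0,"ax": 0.1,"ay": 0.008,"az": 0.013,"claw": 1},
  {"dx": 0.2,"dy": 4.5,"dz": 0,"ax": 0.2,"ay": 0.016,"az": 0.025,"claw": 1},
  {"dx": 0.3,"dy": 6.8,"dz": 0,"ax": 0.3,"ay": 0.024,"az": 0.038,"claw": 1},
  {"dx": 0.4,"dy": 9.2,"dz": 0,"ax": 0.4,"ay": 0.032,"az": 0.05,"claw": 1},
  {"dx": 0.5,"dy": 11.6,"dz": 0,"ax": 0.5,"ay": 0.04,"az": 0.063,"claw": 1},
  {"dx": 0.6,"dy": 14,"dz": 0,"ax": 0.59,"ay": 0.047,"az": 0.075,"claw": 1},
  {"dx": 0.7,"dy": 15.8,"dz": 0,"ax": 0.66,"ay": 0.053,"az": 0.083,"claw": 1},
  {"dx": 0.7,"dy": 16.6,"dz": 0,"ax": 0.697,"ay": 0.055,"az": 0.088,"claw": 1},
])

```text
clock: 7.28
eef_pos: [555.9, 183.5, 225.0]
tool_rot: [-0.869, 0.001, 0.184]
force: [-0.3, 0.6, -1.8]
width: 21.3
```

Request:
servo_tool([
  {"dx": 0,"dy": 0,"dz": 0,"ax": 0,"ay": 0,"az": 0,"claw": 1},
  {"dx": 0,"dy": 0,"dz": 0,"ax": 0,"ay": 0,"az": 0,"claw": 1},
  {"dx": 0,"dy": 0,"dz": 0,"ax": 0,"ay": 0,"az": 0,"claw": 1},
])

```text
clock: 7.53
eef_pos: [556.5, 182.9, 226.1]
tool_rot: [-0.875, -0.001, 0.184]
force: [0.5, -0.6, -0.8]
width: 21.0
```

```bash
python3 - <<'E'
from h import *
im=cap('wrist','w8.png'); im=cap('scene','s8.png')
s=read_state(); print(s['clock'],s['qpos'].round(2),s['eef_pos'],s['tool_rot'],s['force'],s['width'])
a=cv2.imread('pics/w8.png');b=cv2.imread('pics/s8.png')
cv2.imwrite('pics/c10.png',np.hstack([cv2.resize(a,(400,300)),cv2.resize(b[60:240,180:420],(400,300))]))
E
```

```text
7.6333 [ 0.32  0.7  -0.49  1.74 -0.49  0.9   2.01] [556.62428122 183.45116296 226.70912114] [-0.87444079 -0.00188513  0.18492736] [ 0.84768115 -0.06356588 -0.31937604] 21.678764279760646
```

View pics/c10.png

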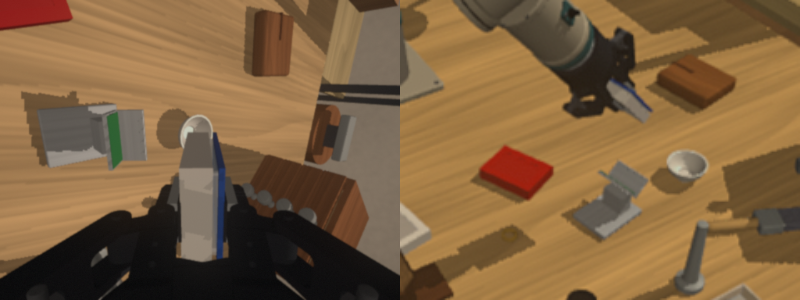

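```bash
python3 - <<'E'
from h import *
b=cv2.imread('pics/w8.png')
cv2.imwrite('pics/c11.png',cv2.resize(b[120:225,35:195],None,fx=5,fy=5,interpolation=cv2.INTER_CUBIC))
E
```

```text
(no output)
```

View pics/c11.png

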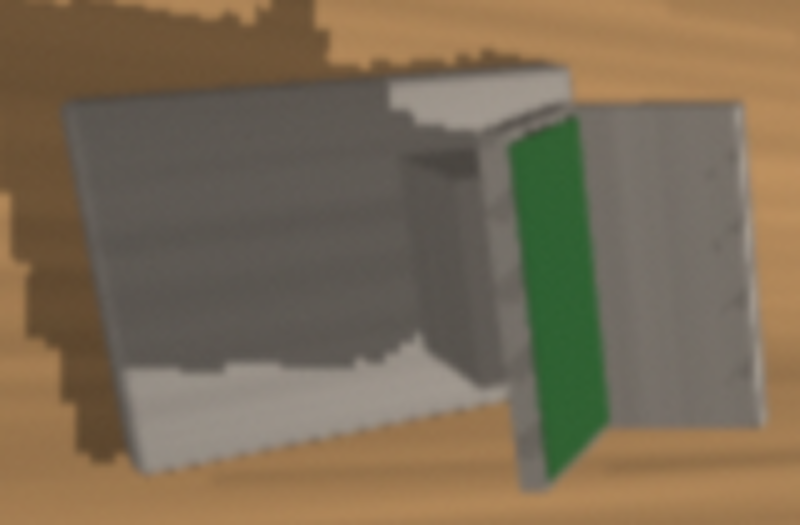

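```bash
python3 - <<'E'
from h import *
im=ld('w8');w=ld('w2')
g=30
pts=[(510,150,(9.4,g,74.5)),(578,118,(30,g,50)),(608,422,(30,-g,50)),(548,480,(9.4,-g,74.5)),
(65,103,(-45,35,10)),(570,68,(45,35,10)),(145,472,(-45,-35,10)),(740,105,(53,32,69.3)),(760,425,(53,-32,69.3))]
o1=[(im,35+u/5-.4,120+v/5-.4,X) for u,v,X in pts]
pts=[(357,205,(9.4,g,74.5)),(468,148,(30,g,50)),(523,460,(30,-g,50)),(417,533,(9.4,-g,74.5)),
(88,150,(-45,35,10)),(520,66,(45,35,10)),(163,465,(-45,-35,10)),(609,133,(53,32,69.3)),(660,477,(53,-32,69.3))]
o2=[(w,205+u/6-.4,145+v/6-.4,X) for u,v,X in pts]
for l in (o1,o2,o1+o2,o1[:4]+o1[7:],o2[:4]+o2[7:]):
    p,r=fit(l,[560,170,1.75]);print(p[:2].round(1),np.degrees(p[2]).round(2),(p[:2]+14*np.array([np.cos(p[2]),np.sin(p[2])])).round(1));print(r.round(1).tolist())
E
```

```text
[559.3 170. ] 100.96 [556.6 183.7]
[[0.6, -1.3], [0.0, -0.4], [0.3, -0.1], [0.8, 0.3], [-0.3, 0.1], [0.5, -0.7], [-1.6, 1.6], [-0.2, -0.2], [0.6, 1.1]]
[559.  169.9] 100.9 [556.4 183.7]
[[-0.1, -0.3], [-0.0, -0.1], [0.1, -0.8], [0.7, -0.5], [-1.4, 0.1], [0.6, -0.3], [-1.2, 0.8], [0.2, 0.3], [0.9, 1.1]]
[559.2 169.9] 100.94 [556.5 183.7]
[[0.6, -1.4], [0.0, -0.5], [0.3, -0.2], [0.8, 0.2], [-0.3, 0.0], [0.5, -0.7], [-1.7, 1.4], [-0.2, -0.2], [0.6, 1.0], [-0.1, -0.2], [-0.0, -0.0], [0.1, -0.6], [0.8, -0.4], [-1.4, 0.2], [0.6, -0.2], [-1.2, 0.9], [0.2, 0.4], [0.9, 1.2]]
[559.5 169.7] 101.09 [556.8 183.4]
[[0.1, -1.1], [-0.4, -0.3], [0.1, 0.0], [0.5, 0.5], [-0.6, -0.1], [0.4, 1.2]]
[559.  169.6] 100.86 [556.4 183.4]
[[-0.4, -0.3], [-0.3, -0.1], [-0.2, -0.7], [0.4, -0.5], [-0.1, 0.4], [0.6, 1.2]]
```

Request:
servo_tool([
  {"dx": 0,"dy": 0,"dz": -1.5,"ax": 0,"ay": 0,"az": 0.005,"claw": 1},
  {"dx": 0,"dy": 0,"dz": -4,"ax": 0,"ay": 0,"az": 0.005,"claw": 1},
  {"dx": 0,"dy": -0.05,"dz": -6.5,"ax": 0,"ay": 0,"az": 0.005,"claw": 1},
  {"dx": 0,"dy": -0.05,"dz": -9,"ax": 0,"ay": 0,"az": 0.005,"claw": 1},
  {"dx": 0,"dy": -0.05,"dz": -11,"ax": 0,"ay": 0,"az": 0.005,"claw": 1},
  {"dx": 0,"dy": -0.05,"dz": -12.3,"ax": 0,"ay": 0,"az": 0.005,"claw": 1},
  {"dx": 0,"dy": -0.05,"dz": -13,"ax": 0,"ay": 0,"az": 0.005,"claw": 1},
  {"dx": 0,"dy": -0.05,"dz": -13,"ax": 0,"ay": 0,"az": 0.005,"claw": 1},
])

```text
clock: 8.3
eef_pos: [555.8, 183.1, 94.8]
tool_rot: [-0.872, 0.001, 0.19]
force: [0.1, -0.1, -0.8]
width: 21.1
```

Request:
servo_tool([
  {"dx": 0,"dy": 0,"dz": 0,"ax": 0,"ay": 0,"az": 0,"claw": 1},
  {"dx": 0,"dy": 0,"dz": 0,"ax": 0,"ay": 0,"az": 0,"claw": 1},
])

```text
clock: 8.47
eef_pos: [557.3, 183.5, 97.4]
tool_rot: [-0.873, -0.003, 0.19]
force: [-0.3, 0.3, -0.8]
width: 21.4
```

```bash
python3 - <<'E'
from h import *
im=cap('wrist','w9.png'); im=cap('scene','s9.png')
s=read_state(); print(s['clock'],s['qpos'].round(2),s['eef_pos'],s['tool_rot'],s['force'],s['width'])
a=cv2.imread('pics/w9.png');b=cv2.imread('pics/s9.png')
cv2.imwrite('pics/c12.png',np.hstack([a[80:380,80:480],cv2.resize(b[100:220,250:410],(400,300))]))
E
```

```text
8.5667 [ 0.32  0.9  -0.5   1.79 -0.49  0.69  2.14] [557.23575896 183.37946534  97.47136433] [-0.87320891 -0.00322108  0.18995564] [ 0.34358461  0.11847006 -0.42679361] 21.084668939957222
```

View pics/c12.png

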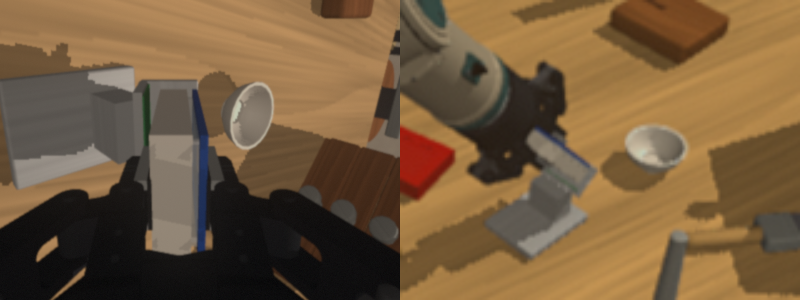

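Request:
servo_tool([
  {"dx": 0,"dy": 0,"dz": -0.2,"ax": 0,"ay": 0,"az": 0,"claw": 1},
  {"dx": 0,"dy": 0,"dz": -0.4,"ax": 0,"ay": 0,"az": 0,"claw": 1},
  {"dx": 0,"dy": 0,"dz": -0.6,"ax": 0,"ay": 0,"az": 0,"claw": 1},
  {"dx": 0,"dy": 0,"dz": -0.7,"ax": 0,"ay": 0,"az": 0,"claw": 1},
  {"dx": 0,"dy": 0,"dz": -0.7,"ax": 0,"ay": 0,"az": 0,"claw": 1},
  {"dx": 0,"dy": 0,"dz": -0.7,"ax": 0,"ay": 0,"az": 0,"claw": 1},
])

```text
clock: 9.07
eef_pos: [556.5, 183.2, 89.2]
tool_rot: [-0.873, -0.001, 0.19]
force: [-0.4, 0.2, 0.1]
width: 21.1
```

Request:
servo_tool([
  {"dx": 0,"dy": 0,"dz": -0.1,"ax": 0,"ay": 0,"az": 0,"claw": 1},
  {"dx": 0,"dy": 0,"dz": -0.2,"ax": 0,"ay": 0,"az": 0,"claw": 1},
  {"dx": 0,"dy": 0,"dz": -0.2,"ax": 0,"ay": 0,"az": 0,"claw": 1},
  {"dx": 0,"dy": 0,"dz": -0.2,"ax": 0,"ay": 0,"az": 0,"claw": 1},
])

```text
clock: 9.4
eef_pos: [556.6, 183.3, 88.2]
tool_rot: [-0.872, -0.001, 0.19]
force: [0.0, -2.5, 5.7]
width: 21.0
```

```bash
python3 - <<'E'
from h import *
im=cap('wrist','w10.png'); im=cap('scene','s10.png'); cap('top','t10.png')
s=read_state(); print(s['clock'],s['eef_pos'],s['tool_rot'],s['force'],s['torque'],s['width'])
a=cv2.imread('pics/w10.png');b=cv2.imread('pics/s10.png')
cv2.imwrite('pics/c13.png',np.hstack([cv2.resize(a[150:300,160:360],(400,300)),cv2.resize(b[130:205,280:380],(400,300))]))
E
```

```text
9.55 [556.63259443 183.24026775  88.23911985] [-0.87187774 -0.0013776   0.18985627] [-0.94144075 -3.17397214  5.11891092] [-0.36077153  0.15004157  0.16715663] 20.774781615653776
```

View pics/c13.png

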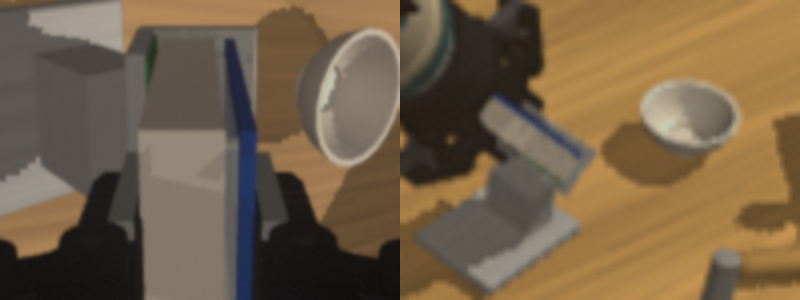

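Request:
servo_tool([
  {"dx": 0.02,"dy": -0.08,"dz": -0.06,"ax": 0,"ay": 0,"az": 0,"claw": 1},
  {"dx": 0.02,"dy": -0.08,"dz": -0.06,"ax": 0,"ay": 0,"az": 0,"claw": 1},
  {"dx": 0.02,"dy": -0.08,"dz": -0.06,"ax": 0,"ay": 0,"az": 0,"claw": 1},
])

```text
clock: 9.8
eef_pos: [557.0, 182.7, 87.7]
tool_rot: [-0.872, -0.002, 0.19]
force: [-0.1, -2.2, 5.5]
width: 21.1
```

Request:
servo_tool([
  {"dx": 0.02,"dy": -0.08,"dz": -0.06,"ax": 0,"ay": 0,"az": 0,"claw": 1},
  {"dx": 0.02,"dy": -0.08,"dz": -0.06,"ax": 0,"ay": 0,"az": 0,"claw": 1},
  {"dx": 0.02,"dy": -0.08,"dz": -0.06,"ax": 0,"ay": 0,"az": 0,"claw": 1},
])

```text
clock: 10.05
eef_pos: [557.0, 182.5, 87.5]
tool_rot: [-0.871, -0.002, 0.19]
force: [-1.4, -0.8, 7.0]
width: 21.3
```

```bash
python3 - <<'E'
from h import *
im=cap('wrist','w11.png'); im=cap('scene','s11.png'); cap('top','t11.png')
s=read_state(); print(s['clock'],s['eef_pos'],s['tool_rot'],s['force'],s['torque'],s['width'])
a=cv2.imread('pics/w11.png');b=cv2.imread('pics/t11.png')
cv2.imwrite('pics/c14.png',np.hstack([cv2.resize(a[150:300,160:360],(400,300)),cv2.resize(b[165:225,150:230],(400,300))]))
E
```

```text
10.2 [557.01447481 182.48744321  87.56254905] [-0.87070298 -0.00171383  0.19044306] [-0.82849401 -2.65901984  6.74929387] [0.09550668 0.16186508 0.17757407] 21.201291776234754
```

View pics/c14.png

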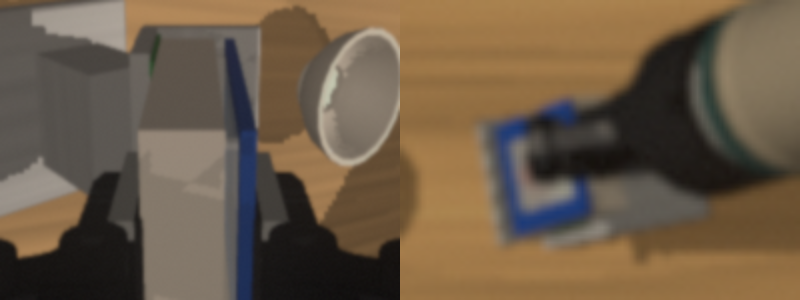

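Request:
servo_tool([
  {"dx": 0,"dy": 0,"dz": 0,"ax": 0,"ay": 0,"az": 0,"claw": 0.4},
  {"dx": 0,"dy": 0,"dz": 0,"ax": 0,"ay": 0,"az": 0,"claw": 0.2},
  {"dx": 0,"dy": 0,"dz": 0,"ax": 0,"ay": 0,"az": 0,"claw": 0},
  {"dx": 0,"dy": 0,"dz": 0,"ax": 0,"ay": 0,"az": 0,"claw": -0.3},
  {"dx": 0,"dy": 0,"dz": 0,"ax": 0,"ay": 0,"az": 0,"claw": -0.3},
  {"dx": 0,"dy": 0,"dz": 0,"ax": 0,"ay": 0,"az": 0,"claw": -0.3},
])

```text
clock: 10.7
eef_pos: [556.9, 181.6, 86.0]
tool_rot: [-0.873, -0.001, 0.19]
force: [-0.1, -0.1, -0.4]
width: 55.7
```

```bash
python3 - <<'E'
from h import *
im=cap('wrist','w12.png'); im=cap('scene','s12.png')
s=read_state(); print(s['clock'],s['eef_pos'],s['tool_rot'],s['force'],s['torque'],s['width'])
a=cv2.imread('pics/w12.png');b=cv2.imread('pics/s12.png')
cv2.imwrite('pics/c15.png',np.hstack([cv2.resize(a[120:330,120:400],(400,300)),cv2.resize(b[130:205,280:380],(400,300))]))
E
```

```text
10.8 [556.92182943 181.63262585  86.02862924] [-0.87273873 -0.00098584  0.18977787] [-0.17818831 -0.05162988  0.69977508] [-0.65292672 -0.1587333   0.00864881] 55.56133928212849
```

View pics/c15.png

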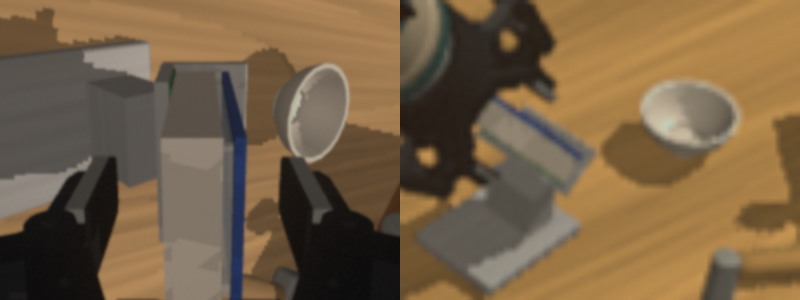

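Request:
servo_tool([
  {"dx": 0.1,"dy": -0.6,"dz": 0.8,"ax": 0,"ay": 0,"az": 0,"claw": -0.3},
  {"dx": 0.3,"dy": -1.6,"dz": 2,"ax": 0,"ay": 0,"az": 0,"claw": -0.3},
  {"dx": 0.5,"dy": -2.8,"dz": 3.4,"ax": 0,"ay": 0,"az": 0,"claw": -0.3},
  {"dx": 0.8,"dy": -4.2,"dz": 5.1,"ax": 0,"ay": 0,"az": 0,"claw": -0.3},
  {"dx": 1.1,"dy": -5.8,"dz": 7,"ax": 0,"ay": 0,"az": 0,"claw": -0.3},
  {"dx": 1.3,"dy": -7,"dz": 8.5,"ax": 0,"ay": 0,"az": 0,"claw": -0.3},
  {"dx": 0.5,"dy": -9,"dz": 11,"ax": 0,"ay": 0,"az": 0,"claw": -0.3},
  {"dx": -1,"dy": -12,"dz": 13,"ax": 0,"ay": 0,"az": 0,"claw": -0.3},
])

```text
clock: 11.47
eef_pos: [547.6, 63.3, 218.7]
tool_rot: [-0.871, -0.004, 0.193]
force: [1.2, -0.7, 0.5]
width: 55.8
```

Request:
servo_tool([
  {"dx": -2,"dy": -2,"dz": 0,"ax": -0.1,"ay": 0,"az": 0,"claw": -0.3},
  {"dx": -4,"dy": -4,"dz": 0,"ax": -0.2,"ay": 0,"az": 0,"claw": -0.3},
  {"dx": -6,"dy": -6,"dz": 0,"ax": -0.3,"ay": 0,"az": 0,"claw": -0.3},
  {"dx": -8,"dy": -8,"dz": 0,"ax": -0.35,"ay": 0,"az": 0,"claw": -0.3},
  {"dx": -8,"dy": -8,"dz": 0,"ax": -0.35,"ay": 0,"az": 0,"claw": -0.3},
  {"dx": -8,"dy": -8,"dz": 0,"ax": -0.35,"ay": 0,"az": 0,"claw": -0.3},
])

```text
clock: 11.97
eef_pos: [466.6, -18.8, 217.3]
tool_rot: [-1.218, 0.063, 0.178]
force: [0.6, 0.0, 0.6]
width: 55.7
```

```bash
python3 - <<'E'
from h import *
cap('wrist','w13.png');cap('scene','s13.png');cap('top','t13.png')
s=read_state(); print(s['clock'],s['eef_pos'],s['tool_rot'],s['force'],s['width'])
a=cv2.imread('pics/w13.png');b=cv2.imread('pics/s13.png');c=cv2.imread('pics/t13.png')
cv2.imwrite('pics/c16.png',np.vstack([np.hstack([cv2.resize(a,(400,300)),cv2.resize(b[130:205,280:380],(400,300))]),np.hstack([cv2.resize(c[165:225,150:230],(400,300)),cv2.resize(b,(400,300))])]))
E
```

```text
12.1167 [467.70353595 -18.17967711 216.21305697] [-1.21614921  0.06289911  0.17875383] [-0.52252406  0.1171013   0.03869114] 55.48992232516864
```

View pics/c16.png

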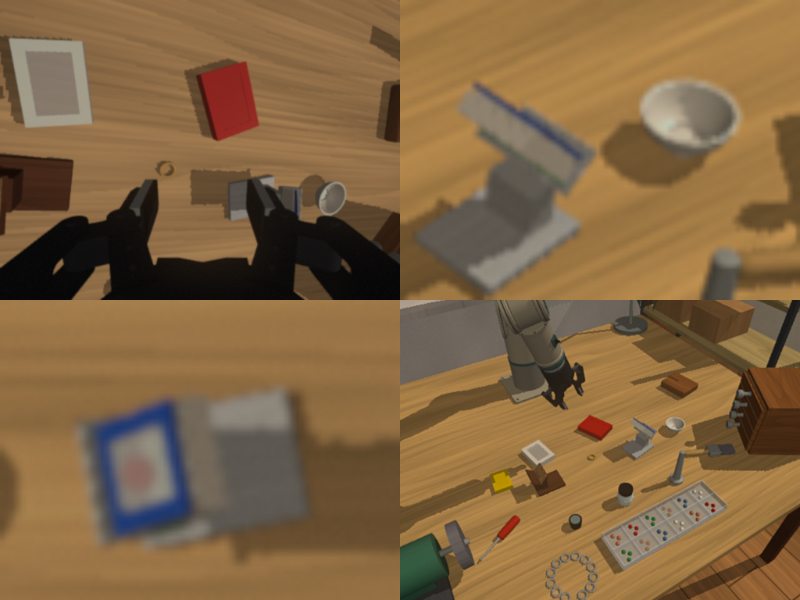

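```bash
python3 - <<'E'
from h import *
im=ld('t13')
hsv=cv2.cvtColor(im['color'],cv2.COLOR_RGB2HSV)
m=cv2.inRange(hsv,(105,110,40),(130,255,255)); m[:, :150]=0;m[:,230:]=0;m[:165]=0;m[225:]=0
cs,_=cv2.findContours(m,cv2.RETR_EXTERNAL,cv2.CHAIN_APPROX_NONE); c=max(cs,key=cv2.contourArea)
r=cv2.minAreaRect(c);bx=cv2.boxPoints(r);print(r,bx)
rx=np.radians(100.9);A=lambda s,h,y:np.array([559.2+np.cos(rx)*(30-s*C5+h*S5)-np.sin(rx)*y,169.9+np.sin(rx)*(30-s*C5+h*S5)+np.cos(rx)*y,50+s*S5+h*C5])
for s in (0,76):
  for y in (-28,28): print(s,y,proj(im,A(s,22,y)).round(1))
b=cv2.imread('pics/s13.png'); sc=ld('s13')
v=cv2.resize(b[130:205,280:380],(800,600),interpolation=cv2.INTER_CUBIC)
for s in (0,76):
  for h in (0,22):
   for y in (-28,28):
    u=proj(sc,A(s,h,y)); q=((u-[280,130]+.5)*8).astype(int); cv2.circle(v,tuple(int(z) for z in q),4,(0,0,255) if h else (0,255,255),-1)
cv2.imwrite('pics/c17.png',v)
E
```

```text
((178.19229125976562, 198.4615478515625), (22.945587158203125, 15.49317455291748), 78.69007110595703) [[168.34613 188.73077]
 [183.53845 185.69232]
 [188.03845 208.19232]
 [172.84613 211.23077]]
0 -28 [168.9 190. ]
0 28 [172.8 211.7]
76 -28 [183.1 184.1]
76 28 [187.3 207.2]
```

View pics/c17.png

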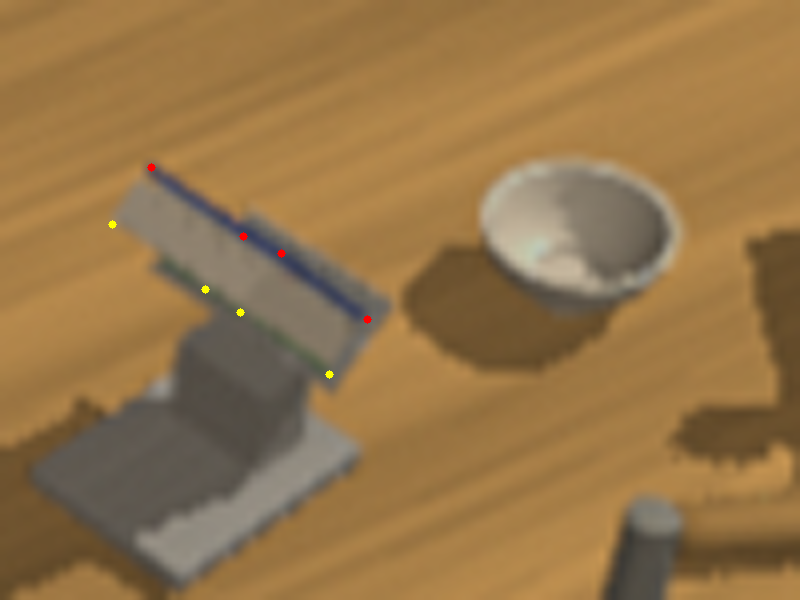

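```bash
python3 - <<'E'
from h import *
b=cv2.imread('pics/s13.png');v=cv2.resize(b[145:190,288:335],(564,540),interpolation=cv2.INTER_NEAREST)
cv2.imwrite('pics/c18.png',np.clip(v*1.5,0,255))
E
```

```text
[ WARN:0@0.581] global loadsave.cpp:1063 imwrite_ Unsupported depth image for selected encoder is fallbacked to CV_8U.
```

View pics/c18.png

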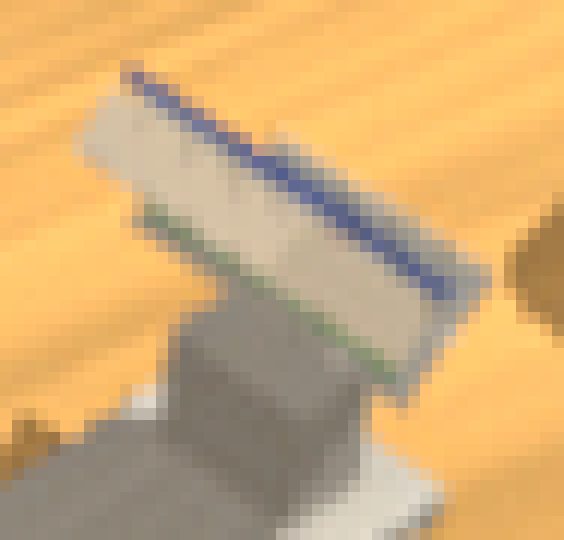

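```bash
python3 -c "
from h import *
print(finish_job())"
```

```text
the job is handed in; nothing more can be done
None
```

The gem case is turned over and lying lid-down, square, on the slope and ledge of the green-faced metal rest. The job was handed in at about 12 s of the 40 s.

I pinched lid and base together from the upper end of the case (finger opening 21 mm), lifted it off and turned it about 80 degrees in the air. I lowered it until light contact showed on ledge and slope (about 7 N and 2 N), then opened the fingers and backed clear.

**Last checks:**
- **Position:** in the top view, the blue rim's corners lie within about 1.5 pixels (about 4 mm) of where a fully seated case should be. Its turn agrees with the rest to within about half a degree.
- **Contents:** the case looks shut, and the red stone shows through the base.
- **Bystanders:** I saw nothing else on the bench moved.
- **Robot:** the gripper was well clear of everything and the force reading was about zero.

**One disagreement:** in the coarse scene view, the lid's upper corner appeared about 2 pixels from its predicted spot. The lid edge still ran parallel to the base rim, so I took it as image resolution and calibration error. I did not check it again from close up.

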